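Tip the ledger onto the copy board and photograph it

TASK

Push the standing ledger over, away from you, so that it comes to lie flat on its far cover inside the taped frame on the copy board; once it lies there, press the camera's release button right down and let it go. Never grip or lift the ledger, do not press the button earlier, and leave everything else on the table where it is.

Things in the scene. Friction and masses are not known exactly. Their poses are not given: they have to be found in the camera images.
- ledger: Hardbound ledger, dark blue covers, brown spine: 40 thick (own x), 150 wide (y), 200 tall (z), 0.4 to 0.8 kg, loose. Stands upright astride the frame's near tape, own +x looking over the frame, up to 4 degrees off square. Origin: centre of its underside. Under 2 N near the top tips it; past 11 degrees it falls by itself about its lower far edge, which slides 0 to 20 forward, and lies on its far cover.
- ledger_center (a point): Centre of the ledger's volume, 100 above its origin; axes as the ledger's.
- ledger_corner_a (a point): Corner of the ledger's far cover (the +x face, which lies down at the end): lower, +y; ledger frame (+20, +75, 0).
- ledger_corner_b (a point): As a: lower, -y; ledger frame (+20, -75, 0).
- ledger_corner_c (a point): As a: upper, +y; ledger frame (+20, +75, 200).
- ledger_corner_d (a point): As a: upper, -y; ledger frame (+20, -75, 200).
- copy_board: Grey copy board fixed on the table, 350 (own x) x 270 (own y) x 10 thick. Origin: centre of its underside. Its own x points away from the robot, turned up to 32 degrees either way.
- frame (a point): Centre of the taped frame, on the board's top face 10 above the table, axes as the board's. The frame is a flat rectangle of 8 wide white tape, 240 (x) by 206 (y) inside, its middle 35 mm farther along the board's x than the board's.
- release (a joint): Travel of the camera's release button, m: 0 is out, 0.006 fully down; it springs back. Fully down takes 5 N.
- release_top (a point): Centre of the top of the release button: a round white button, 20 dia, 42 above the table, on a black box (80 x 60 x 20) fixed to the table left or right of the board. It moves straight down as it is pressed.
- ink_tin: Bystander: low dark steel tin, 60 dia x 35 tall, loose. Origin: centre of its underside.
- paste_jar: Bystander: small jar, 48 dia x 70 tall, loose, on the table just left of the board. Origin: centre of its underside.
- pencil_cup: Bystander: empty dark steel pencil cup, 72 dia x 95 tall, loose, on the table just right of the board. Origin: centre of its underside.
- flask: Bystander: drinking flask, 68 dia x 210 tall, loose, standing. Origin: centre of its underside.
- card_box: Bystander: cardboard index-card box, 90 x 140 x 100 tall, loose. Origin: centre of its underside.
- stapler: Bystander: black stapler, 150 x 45 x 51 tall, loose. Origin: centre of its underside.
- notebook: Bystander: closed spiral notebook lying flat, 200 x 150 x 19, loose. Origin: centre of its underside.

How it is judged:
By the outcome, as a careful person would: the job done as asked, in the order asked, and still so for the second after the job is handed in, with the robot touching nothing.
It also fails if it takes over 38 s, if anything falls off the work surface, if the arm or the gripper's body presses on something with over 40 N, if the wrist force passes 120 N, or if a joint passes its speed limit or range.

ROBOT

A 6-joint arm with a two-finger parallel gripper is mounted at the origin on the work surface. World frame = base frame: x ahead of the robot, y to its left, z up, the work surface at z = 0. Lengths are in m, angles in degrees, forces in N, time in s.
With the tool pointing down it reaches from about 0.375 to 0.9 m from the base axis. Payload 3.1 kg.
Tool frame: the origin (TCP) lies midway between the tips of the shut fingers; the grasp point (between the pads) lies 19 mm behind it; z points along the fingers, y is the direction in which the jaws open and shut (so a half turn about z gives the same grasp; the last joint's range is limited). The gripper opens to 87 mm and grips with 3 to 60 N. Pads are 19 mm wide; open, the fingers measure 117 mm over their backs; the gripper's body (75 mm by 190 mm) begins 51 mm behind the grasp point.
Start: joints at [-77.263, 30.224, 82.088, -0, 67.689, -10.227], TCP at [0.244, -0.575, 0.223] pointing down, gripper open.
Joint ranges: [-176.69, 176.69], [-43.24, 126.21], [12.49, 139.97], [-82, 262], [0, 151.66], [-163.58, 163.58]. Speed limits (degrees/s): [159.86, 159.86, 180, 180, 180, 180].

INTERFACE

Orientations are given as a 3x3 rotation matrix whose columns are the frame's x, y, z axes.
In Python, from rig import bot, capture, get_calibration gives the robot as it stands.
- The arm moves only by the tool play_rows, never from a script. Its arguments are lists of equal length, an entry for each row: "fingers": the closure in counts, from 0 (fully open) to 255 (shut); "linear": the shift along the tool's x, y, z in mm, a list of three; "rot": the turn, a rotation vector about the tool's x, y, z in degrees, a list of three. A call has 1 to 20 rows; each row is the pose to reach, as a shift and turn from the pose commanded when the call began, along the tool's axes at that moment; what a row does not reach only later rows make up. A row lasts 1/10 s, in which the tool goes at most 50 mm and 8.59 degrees, less where a joint would pass 70% of its speed; a pose out of reach is approached as far as the arm can. A call with a gripper value outside its range is refused whole. The fingers move at their own pace and stop on an object; the grip force is fixed at half the most. Time passes only in rows, so rows that repeat a pose let the fingers close. It gives the time, the measured TCP pose, the force and the opening at its end, in the units of the state.
- bot.read_state(): the state, without advancing time (a new reading comes with each control period).
- capture(name): name is "side" or "top"; returns the picture (420x560x3 uint8, red, green, blue); there is no depth.
- get_calibration(name): a dict with "vfov" (degrees; the focal length in pixels is half the picture's height over the tangent of half this angle, whatever the lens; pixels are square), "cx", "cy" (the principal point, pixels), "dist" ([k1, k2, p1, p2, k3] as OpenCV has them; the pictures are not rectified), "camera_from_world" (4x4, takes a point from world to camera coordinates). Camera axes: x right, y down, z forward; pixel columns grow to the right and rows downward; lengths in m; the calibration is good to about 2 mm. A picture is of the moment at which its call begins. get_calibration takes no time and is no camera call.
- bot.hand_in(): hands the job in, once; it reports no verdict.
The state is a dict: "time_s": time; "joint_positions": joint angles; "qvel": joint speeds; "tau": joint torques, N m; "position": TCP position; "tcp_rot": TCP orientation; "force": force on the tool from outside, world axes, zero at the start; "moment": the same for the moment, N m; "opening": opening from 0.0 (shut) to 1.0 (fully open).
Only numpy, scipy, OpenCV 4.12 (cv2) and the standard library are available. Lean on these libraries where they do the work, as an engineer would, in place of code of your own. Each camera call takes 0.05 s, during which the arm holds its last target.

## Working session

There is one attempt and no reset: what is moved stays moved. The work goes in short steps, Python scripts to look and compute and a tool call to move; the robot and the scene stay as the last step left them, time stands still between calls to the robot, and variables do not carry over. Pictures are saved under pics/ and viewed, and the job is handed in when it is done.

Besides the shell and the picture viewer there is one more tool, called after "Call:" as a command line: name --argument value ..., lists and objects as JSON in quotes. play_rows: Moves the arm, as the interface text tells. Its arguments: {"type":"object","properties":{"fingers":{"type":"array"},"linear":{"type":"array"},"rot":{"type":"array"}},"required":["fingers","linear","rot"]}

```bash
mkdir -p pics; ls; python3 - <<'E'
from rig import bot, capture, get_calibration
import cv2,numpy as np
for n in("side","top"):
    cv2.imwrite(f"pics/{n}0.png",capture(n)[:,:,::-1])
    c=get_calibration(n);print(n,c)
s=bot.read_state();print(s['time_s'],s['position'],s['tcp_rot'],s['force'])
E
```

```text
pics
side {'vfov': 42.046226765240654, 'cx': 272.52929291001755, 'cy': 209.0612682024729, 'dist': array([-0.09410549,  0.        ,  0.        ,  0.        ,  0.        ]), 'camera_from_world': array([[-0.95056396, -0.31052152,  0.00213009,  0.51852931],
       [-0.22828865,  0.69415095, -0.68267031,  0.25180029],
       [ 0.21050522, -0.64940807, -0.73072342,  1.85009598],
       [ 0.        ,  0.        ,  0.        ,  1.        ]])}
top {'vfov': 55.27187054285899, 'cx': 283.85451193967276, 'cy': 221.52576098138854, 'dist': array([-0.08409492,  0.        ,  0.        ,  0.        ,  0.        ]), 'camera_from_world': array([[ 0.00653911, -0.99988146,  0.01393907, -0.04012604],
       [-0.99362569, -0.0080657 , -0.11244081,  0.59362821],
       [ 0.11253991, -0.01311496, -0.99356065,  1.47194584],
       [ 0.        ,  0.        ,  0.        ,  1.        ]])}
0.1 [ 0.24373415 -0.57481943  0.22170712] [[ 9.20737580e-01  3.90182176e-01 -4.23100729e-04]
 [ 3.90182268e-01 -9.20735802e-01  1.83896145e-03]
 [ 3.27965990e-04 -1.85828732e-03 -9.99998220e-01]] [-0.60349586  0.64714784 -0.15899281]
```

View pics/side0.png

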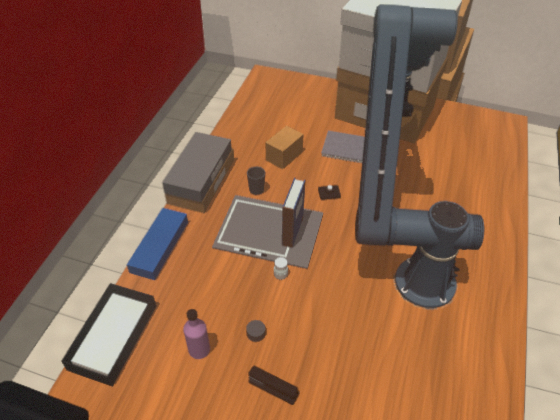

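View pics/top0.png

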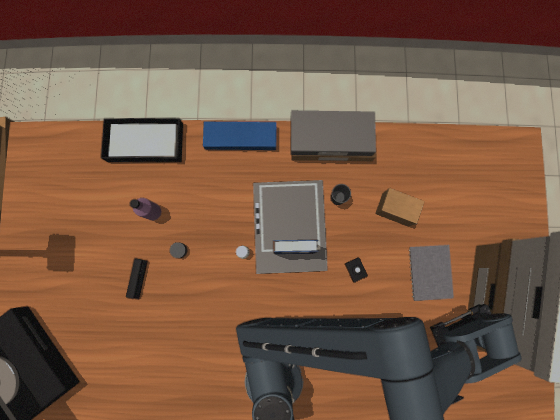

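The side view shows the board near (270,230), with the ledger at (293,212) and the button at (330,189). In the top view the ledger top is near (296,246) and the button near (357,269). I'll zoom in on both.

```bash
python3 - <<'E'
import cv2
a=cv2.imread("pics/top0.png")[170:290,235:385];cv2.imwrite("pics/topz.png",cv2.resize(a,None,fx=5,fy=5,interpolation=cv2.INTER_CUBIC))
a=cv2.imread("pics/side0.png")[160:280,205:355];cv2.imwrite("pics/sidez.png",cv2.resize(a,None,fx=5,fy=5,interpolation=cv2.INTER_CUBIC))
E
```

```text
(no output)
```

View pics/topz.png

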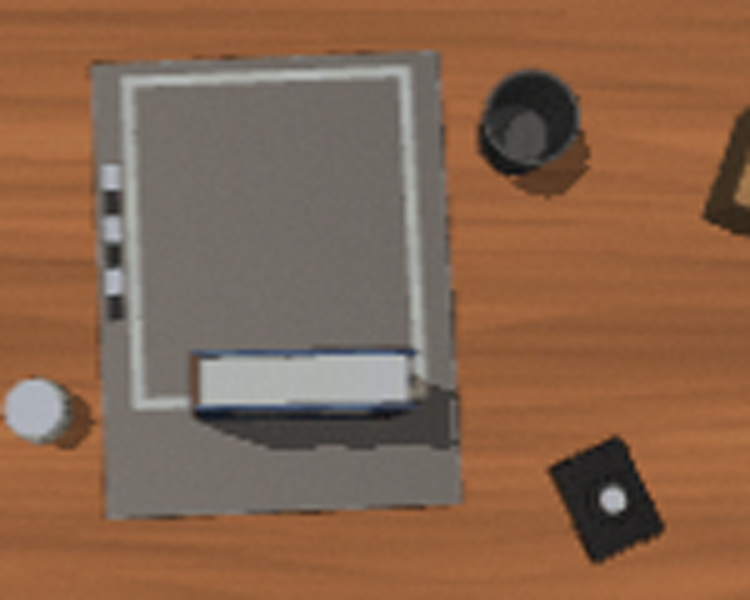

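View pics/sidez.png

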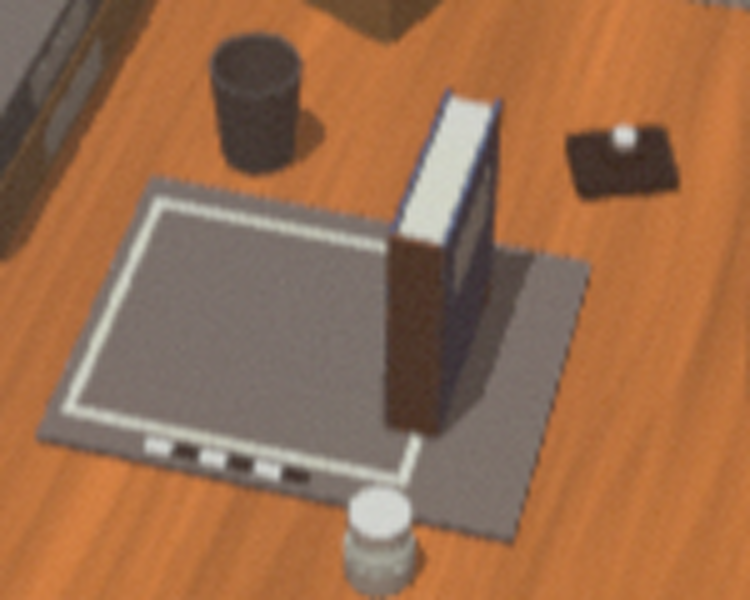

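```bash
cat > h.py <<'E'
import cv2,numpy as np
from rig import bot,capture,get_calibration
def K(n):
    c=get_calibration(n);f=210/np.tan(np.radians(c['vfov']/2))
    return np.array([[f,0,c['cx']],[0,f,c['cy']],[0,0,1]]),np.array(c['dist'],float),np.array(c['camera_from_world'])
def cast(n,px,z):
    k,d,T=K(n);u=cv2.undistortPoints(np.array(px,float).reshape(-1,1,2),k,d)[:,0]
    R=T[:3,:3];C=-R.T@T[:3,3];r=np.c_[u,np.ones(len(u))]@R
    return C+r*((z-C[2])/r[:,2])[:,None]
def proj(n,P):
    k,d,T=K(n);return cv2.projectPoints(np.array(P,float).reshape(-1,1,3),cv2.Rodrigues(T[:3,:3])[0],T[:3,3],k,d)[0][:,0]
def z2f(p,ox,oy,s=5): return (np.array(p,float)+.5)/s-.5+np.array([ox,oy])
E
python3 - <<'E'
from h import *
np.set_printoptions(precision=4,suppress=True)
for n in("top","side"):
    k,d,T=K(n);print(n,"C",-T[:3,:3].T@T[:3,3])
T=lambda p:z2f(p,235,170); S=lambda p:z2f(p,205,160)
# board corners FL FR NR NL
b=cast("top",T([(92,63),(438,52),(461,502),(107,518)]),.01);print("board top",b)
b2=cast("side",S([(38,438),(155,180),(590,263),(512,543)]),.01);print("board side",b2)
fr=cast("top",T([(128,80),(405,70),(141,403)]),.01);print("tape mid FL FR NL",fr)
l=cast("top",T([(193,353),(413,350),(408,410),(195,415)]),.21);print("ledger top FL FR NR NL",l)
l2=cast("side",S([(397,238),(449,93),(500,102),(446,244)]),.21);print("ledger side",l2)
print("ledger base side spine F,N",cast("side",S([(386,425),(438,435)]),.01))
print("button",cast("top",T([(613,499)]),.042),cast("side",S([(625,135)]),.042))
for B in(b,b2):
    c=B.mean(0);ex=B[0]+B[1]-B[2]-B[3];yaw=np.arctan2(ex[1],ex[0]);print("centre",c,np.degrees(yaw),np.linalg.norm(B[0]-B[3]),np.linalg.norm(B[0]-B[1]))
    R=np.array([[np.cos(yaw),-np.sin(yaw)],[np.sin(yaw),np.cos(yaw)]])
    fc=c[:2]+R@[.035,0];print("frame",fc)
    for L in(l,l2):
        print("in frame",(L[:,:2]-fc)@R)
for L in(l,l2):
    e=L[0]-L[1]+L[3]-L[2];print("ledger yaw",np.degrees(np.arctan2(-e[0],e[1])),L.mean(0))
E
```

```text
top C [ 0.4245 -0.016   1.5298]
side C [0.1609 1.1877 1.5227]
board top [[ 0.7483  0.0839  0.01  ]
 [ 0.7596 -0.1835  0.01  ]
 [ 0.4137 -0.1995  0.01  ]
 [ 0.4001  0.0674  0.01  ]]
board side [[ 0.7431  0.0871  0.01  ]
 [ 0.755  -0.1798  0.01  ]
 [ 0.4122 -0.2003  0.01  ]
 [ 0.3973  0.0713  0.01  ]]
tape mid FL FR NL [[ 0.7352  0.056   0.01  ]
 [ 0.7451 -0.1578  0.01  ]
 [ 0.4868  0.0428  0.01  ]]
ledger top FL FR NR NL [[ 0.5118  0.0012  0.21  ]
 [ 0.5148 -0.1439  0.21  ]
 [ 0.4752 -0.1406  0.21  ]
 [ 0.471  -0.0004  0.21  ]]
ledger side [[ 0.5057  0.0013  0.21  ]
 [ 0.5125 -0.1421  0.21  ]
 [ 0.4764 -0.1445  0.21  ]
 [ 0.4735 -0.0036  0.21  ]]
ledger base side spine F,N [[ 0.5113 -0.0018  0.01  ]
 [ 0.4733 -0.0046  0.01  ]]
button [[ 0.4165 -0.3088  0.042 ]] [[ 0.4149 -0.31    0.042 ]]
centre [ 0.5804 -0.0579  0.01  ] 2.68196535117443 0.3485757469587833 0.2676428195135938
frame [ 0.6154 -0.0563]
in frame [[-0.1008  0.0623]
 [-0.1046 -0.0829]
 [-0.144  -0.0777]
 [-0.1416  0.0625]]
in frame [[-0.1068  0.0626]
 [-0.1068 -0.0809]
 [-0.143  -0.0817]
 [-0.1393  0.0592]]
centre [ 0.5769 -0.0554  0.01  ] 3.0124934547948055 0.34616627597864347 0.26722680439188795
frame [ 0.6118 -0.0536]
in frame [[-0.0971  0.06  ]
 [-0.1017 -0.0851]
 [-0.141  -0.0797]
 [-0.1379  0.0605]]
in frame [[-0.1031  0.0603]
 [-0.1039 -0.0832]
 [-0.1401 -0.0837]
 [-0.1355  0.0571]]
ledger yaw 1.4570386383745884 [ 0.4932 -0.0709  0.21  ]
ledger yaw 1.9345780325098616 [ 0.492  -0.0722  0.21  ]
```

The board yaw is about 2.8° and the frame centre is near (0.614, -0.055). The ledger's near face is at x≈0.473, its mid y is -0.072 and its yaw is about 1.7°. If it tips straight it should land inside the frame: lateral offset about -10 mm, lengthwise -102 to +98 plus up to 20 mm of slide. Next I move behind it with the fingers shut.

Call:
play_rows --fingers '[255,255,255,255,255,255,255,255,255,255,255,255,255,255,255,255,255,255]' --linear '[[14,-16,0],[38,-44,0],[62,-72,0],[90,-105,0],[120,-140,0],[150,-174,0],[180,-209,0],[210,-244,0],[240,-279,0],[270,-314,0],[297,-345,0],[318,-369,0],[334,-388,0],[344,-400,10],[344,-400,25],[344,-400,40],[344,-400,48],[344,-400,48]]' --rot '[[0,0,1],[0,0,2],[0,0,4],[0,0,6],[0,0,8],[0,0,10],[0,0,12],[0,0,14],[0,0,16],[0,0,18],[0,0,20],[0,0,21],[0,0,21],[0,0,21],[0,0,21],[0,0,21],[0,0,21],[0,0,21]]'

```text
time_s: 1.9
position: [0.4037, -0.0726, 0.1736]
tcp_rot: [[0.999, 0.034, -0.003], [0.034, -0.999, 0.001], [-0.003, -0.001, -1.0]]
force: [-0.3, -0.0, 0.2]
opening: 0.009
```

```bash
python3 - <<'E'
from h import *
a=capture("side");cv2.imwrite("pics/side1.png",cv2.resize(a[140:290,190:370,::-1],None,fx=4,fy=4,interpolation=cv2.INTER_CUBIC))
s=bot.read_state();print(s['time_s'],s['position'],s['tcp_rot'],s['force'],s['opening'])
E
```

```text
1.95 [ 0.4042279  -0.07288065  0.17423899] [[ 9.99421317e-01  3.39913543e-02 -1.27223498e-03]
 [ 3.39921644e-02 -9.99421907e-01  6.20629805e-04]
 [-1.25040346e-03 -6.63516678e-04 -9.99998998e-01]] [0.42414593 0.72790178 0.00514013] 0.008888568083344935
```

View pics/side1.png

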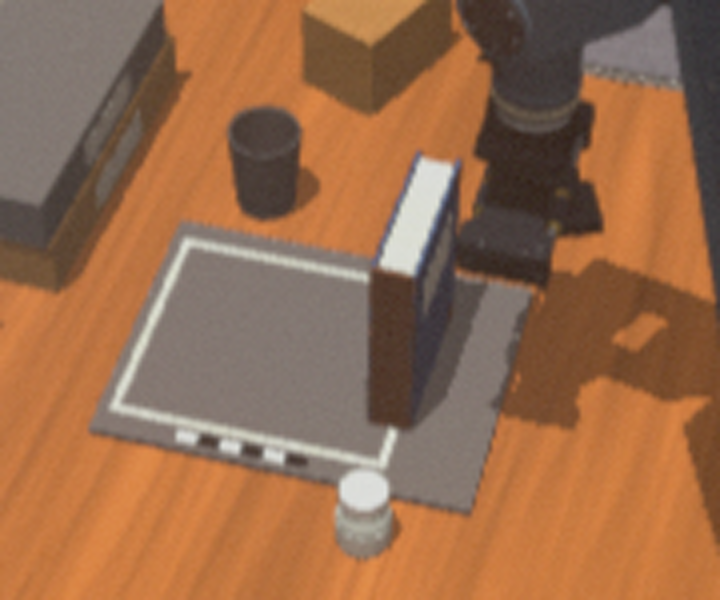

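The gripper is behind the ledger, which still stands with its spine at (392,345) in this crop. I'll push slowly.

Call:
play_rows --fingers '[255,255,255,255,255,255,255,255,255,255,255,255,255,255,255,255,255,255,255,255]' --linear '[[10,0,0],[25,0,0],[38,0,0],[46,0,0],[50,0,0],[53,0,0],[56,0,0],[59,0,0],[62,0,0],[65,0,0],[68,0,0],[71,0,0],[74,0,0],[77,0,0],[80,0,0],[83,0,0],[86,0,0],[89,0,0],[92,0,0],[92,0,0]]' --rot '[[0,0,0],[0,0,0],[0,0,0],[0,0,0],[0,0,0],[0,0,0],[0,0,0],[0,0,0],[0,0,0],[0,0,0],[0,0,0],[0,0,0],[0,0,0],[0,0,0],[0,0,0],[0,0,0],[0,0,0],[0,0,0],[0,0,0],[0,0,0]]'

```text
time_s: 3.95
position: [0.4971, -0.0699, 0.1746]
tcp_rot: [[0.999, 0.034, 0.001], [0.034, -0.999, -0.0], [0.001, 0.0, -1.0]]
force: [-0.1, -0.6, 0.5]
opening: 0.003
```

```bash
python3 - <<'E'
from h import *
a=capture("side");cv2.imwrite("pics/side2.png",cv2.resize(a[140:290,190:370,::-1],None,fx=4,fy=4,interpolation=cv2.INTER_CUBIC))
s=bot.read_state();print(s['time_s'],s['position'],s['force'],s['opening'])
E
```

```text
4.0 [ 0.49671771 -0.06975936  0.17452931] [-0.43944905  0.6005167  -0.3076112 ] 0.006749225407498855
```

View pics/side2.png

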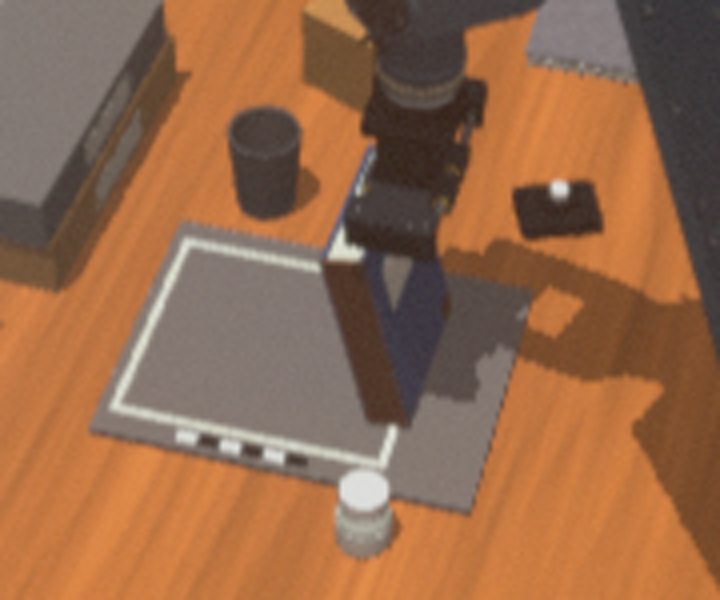

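The ledger is tilting cleanly: its foot is still at (388,420) and its top is at (335,262). I'll continue slowly, then hold.

Call:
play_rows --fingers '[255,255,255,255,255,255,255,255,255,255,255,255,255,255]' --linear '[[3,0,0],[6,0,0],[9,0,0],[12,0,0],[12,0,0],[12,0,0],[12,0,0],[12,0,0],[12,0,0],[12,0,0],[0,0,-10],[-15,0,-25],[-30,0,-40],[-30,0,-40]]' --rot '[[0,0,0],[0,0,0],[0,0,0],[0,0,0],[0,0,0],[0,0,0],[0,0,0],[0,0,0],[0,0,0],[0,0,0],[0,0,0],[0,0,0],[0,0,0],[0,0,0]]'

```text
time_s: 5.4
position: [0.4651, -0.0707, 0.2164]
tcp_rot: [[0.999, 0.034, 0.001], [0.034, -0.999, -0.001], [0.001, 0.001, -1.0]]
force: [0.7, -0.0, -0.4]
opening: 0.005
```

```bash
python3 - <<'E'
from h import *
a=capture("side");cv2.imwrite("pics/side3.png",cv2.resize(a[140:290,190:370,::-1],None,fx=4,fy=4,interpolation=cv2.INTER_CUBIC))
s=bot.read_state();print(s['time_s'],s['position'],s['force'],s['opening'])
print(s['tcp_rot'])
E
```

```text
5.45 [ 0.46608856 -0.07089057  0.2157285 ] [ 0.19246092 -0.37844769  0.59526527] 0.00491440685177537
[[ 9.99428994e-01  3.37194963e-02  2.16356910e-03]
 [ 3.37214442e-02 -9.99430891e-01 -8.70265726e-04]
 [ 2.13299287e-03  9.42727474e-04 -9.99997281e-01]]
```

View pics/side3.png

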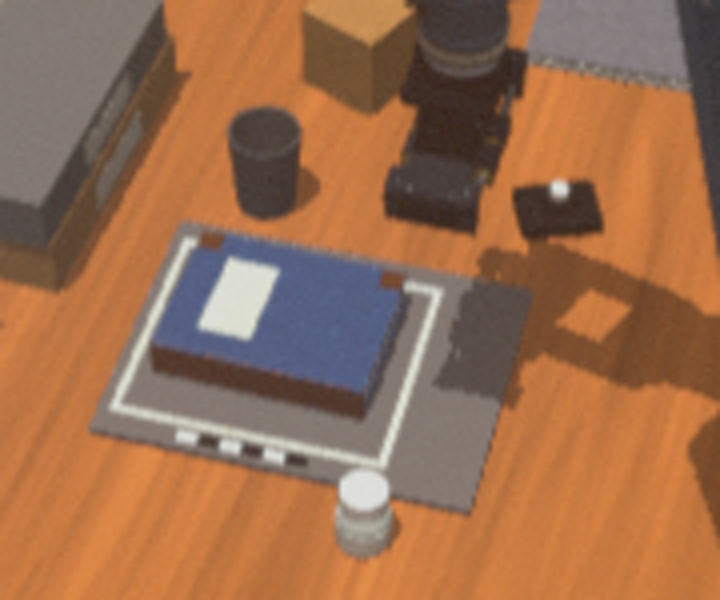

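The ledger lies flat with its spine side running from (152,370) to (365,415). It slid forward, so I'll measure the margins.

```bash
python3 - <<'E'
from h import *
np.set_printoptions(precision=4,suppress=True)
a=capture("top");cv2.imwrite("pics/top3.png",cv2.resize(a[170:290,235:385,::-1],None,fx=5,fy=5,interpolation=cv2.INTER_CUBIC))
S=lambda p:z2f(p,190,140,4)
print("base spine far,near",cast("side",S([(152,372),(364,418)]),.01))
print("top spine far,near,",cast("side",S([(154,345),(366,388)]),.05))
E
```

```text
base spine far,near [[ 0.7156  0.0061  0.01  ]
 [ 0.5159 -0.0026  0.01  ]]
top spine far,near, [[ 0.7109  0.0071  0.05  ]
 [ 0.5151 -0.0042  0.05  ]]
```

View pics/top3.png

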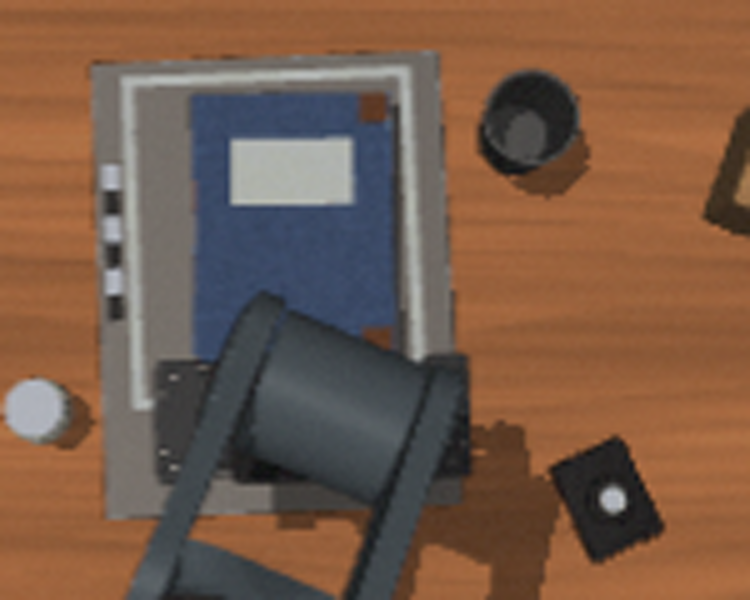

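The ledger is well inside the frame. Its far edge is near x=0.713 against 0.734 for the tape, its near edge is near 0.516 against 0.494, and both sides show gaps. Next I hover over the button.

Call:
play_rows --fingers '[255,255,255,255,255,255,255,255,255,255,255,255,255,255]' --linear '[[-5,15,0],[-12,40,0],[-20,70,0],[-28,105,0],[-36,140,0],[-44,175,0],[-52,205,0],[-56,225,10],[-58,235,35],[-58,237,70],[-58,237,100],[-58,237,125],[-58,237,136],[-58,237,136]]' --rot '[[0,0,0],[0,0,0],[0,0,0],[0,0,0],[0,0,0],[0,0,0],[0,0,0],[0,0,0],[0,0,0],[0,0,0],[0,0,0],[0,0,0],[0,0,0],[0,0,0]]'

```text
time_s: 6.9
position: [0.4161, -0.3089, 0.0767]
tcp_rot: [[0.999, 0.034, -0.003], [0.034, -0.999, 0.003], [-0.003, -0.003, -1.0]]
force: [0.4, 0.4, -0.2]
opening: 0.004
```

```bash
python3 - <<'E'
from h import *
np.set_printoptions(precision=4,suppress=True)
a=capture("side");cv2.imwrite("pics/side4.png",cv2.resize(a[140:290,190:370,::-1],None,fx=4,fy=4,interpolation=cv2.INTER_CUBIC))
a=capture("top");cv2.imwrite("pics/top4.png",cv2.resize(a[170:290,235:385,::-1],None,fx=5,fy=5,interpolation=cv2.INTER_CUBIC))
s=bot.read_state();print(s['time_s'],s['position'],s['force'],s['opening'])
E
```

```text
7.0 [ 0.4172 -0.3101  0.0788] [ 0.651   0.4867 -0.9786] 0.0061769252554335
```

View pics/side4.png

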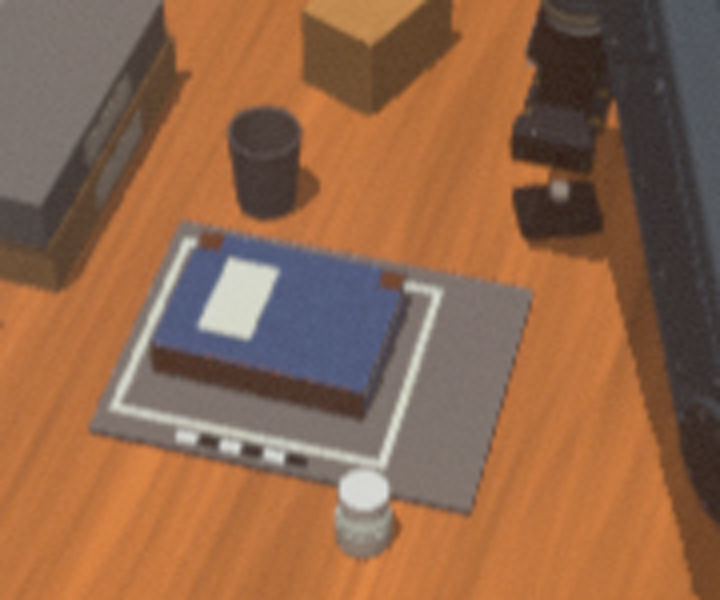

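View pics/top4.png

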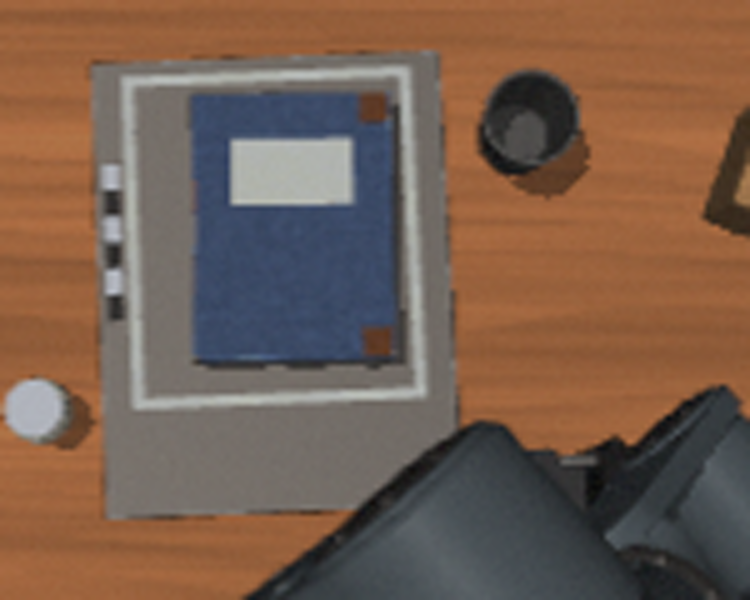

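The ledger (190–400, 93–365 in the top crop) lies fully inside the tape, and the gripper is above the button. I'll press gently.

Call:
play_rows --fingers '[255,255,255,255,255,255,255,255,255,255]' --linear '[[0,0,10],[0,0,22],[0,0,30],[0,0,33],[0,0,35],[0,0,37],[0,0,39],[0,0,41],[0,0,41],[0,0,41]]' --rot '[[0,0,0],[0,0,0],[0,0,0],[0,0,0],[0,0,0],[0,0,0],[0,0,0],[0,0,0],[0,0,0],[0,0,0]]'

```text
time_s: 8.0
position: [0.4166, -0.3096, 0.0378]
tcp_rot: [[0.999, 0.034, -0.0], [0.034, -0.999, 0.0], [-0.0, -0.0, -1.0]]
force: [-1.4, 0.2, 4.9]
opening: 0.005
```

Call:
play_rows --fingers '[255,255,255,255]' --linear '[[0,0,1],[0,0,2],[0,0,2],[0,0,2]]' --rot '[[0,0,0],[0,0,0],[0,0,0],[0,0,0]]'

```text
time_s: 8.4
position: [0.4166, -0.3096, 0.0363]
tcp_rot: [[0.999, 0.034, 0.0], [0.034, -0.999, -0.0], [0.0, 0.0, -1.0]]
force: [-1.6, 1.6, 10.6]
opening: 0.007
```

Call:
play_rows --fingers '[255,255,255]' --linear '[[0,0,1],[0,0,1],[0,0,1]]' --rot '[[0,0,0],[0,0,0],[0,0,0]]'

```text
time_s: 8.7
position: [0.4167, -0.3096, 0.0362]
tcp_rot: [[0.999, 0.035, 0.0], [0.035, -0.999, -0.001], [0.0, 0.001, -1.0]]
force: [-2.8, 2.4, 16.4]
opening: 0.005
```

The force rose to 16 N without further travel, so the button is at its stop. I'll let it go and rise clear.

Call:
play_rows --fingers '[255,255,255,255,255,255,255,255,255,255]' --linear '[[0,0,-4],[0,0,-10],[0,0,-20],[0,0,-40],[0,0,-70],[0,0,-100],[0,0,-130],[0,0,-150],[0,0,-160],[0,0,-160]]' --rot '[[0,0,0],[0,0,0],[0,0,0],[0,0,0],[0,0,0],[0,0,0],[0,0,0],[0,0,0],[0,0,0],[0,0,0]]'

```text
time_s: 9.7
position: [0.4174, -0.3104, 0.1959]
tcp_rot: [[0.999, 0.034, 0.002], [0.034, -0.999, -0.003], [0.002, 0.003, -1.0]]
force: [-0.1, -0.1, -0.3]
opening: 0.009
```

```bash
python3 - <<'E'
from h import *
np.set_printoptions(precision=4,suppress=True)
cv2.imwrite("pics/side5.png",capture("side")[:,:,::-1])
a=capture("top")[:,:,::-1];cv2.imwrite("pics/top5.png",a)
d=np.abs(a.astype(int)-cv2.imread("pics/top0.png")).max(2)
s=bot.read_state();print(s['time_s'],s['position'],s['force'])
T=lambda p:z2f(p,235,170)
L=cast("top",T([(190,93),(392,93),(395,357),(194,361)]),.05)
y=np.radians(2.8);R=np.array([[np.cos(y),-np.sin(y)],[np.sin(y),np.cos(y)]])
print("ledger cover in frame",(L[:,:2]-[.6145,-.0553])@R)
E
```

```text
9.8 [ 0.4163 -0.3092  0.1939] [ 0.4755 -0.4434  0.3165]
ledger cover in frame [[ 0.1059  0.0577]
 [ 0.1    -0.0939]
 [-0.0984 -0.0861]
 [-0.0951  0.0626]]
```

View pics/side5.png

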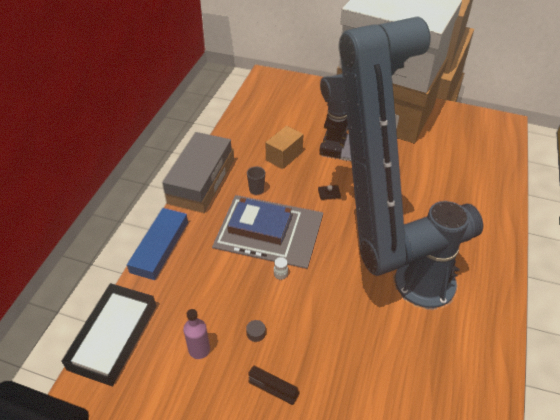

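View pics/top5.png

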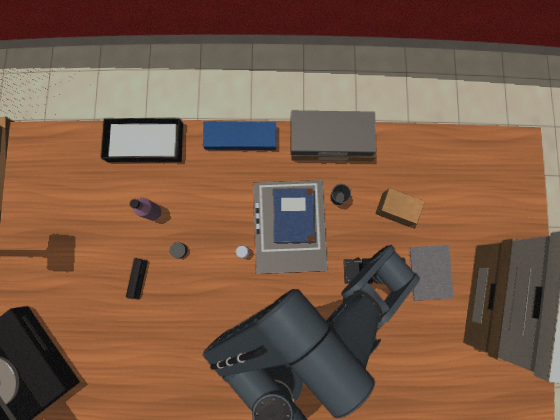

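The ledger lies inside the frame with at least 9 mm to spare (-98 to +106 within ±120, -94 to +63 within ±103). The button is released, and the bystanders look to be where they started. I'm handing in.

```bash
python3 -c "
from rig import bot
print(bot.hand_in())"
```

```text
the job is handed in; nothing more can be done
None
```

I tipped the ledger away from the robot with shut fingers, pushing slowly near its top, and it now lies flat on its far cover inside the taped frame. I then pressed the release button once, let it go, and handed the job in at about 9.8 s.

- **Ledger:** the last full view of it, taken before the press, puts its corners at -98 to +106 mm along the frame (limit ±120). Across the frame they are at -94 to +63 mm (limit ±103). The smallest margin is about 9 mm, and the later pictures show it still in place.
- **Button:** during the press the force rose to about 16 N and the tool stopped going down at z = 0.036, the expected height for fully down. I inferred full travel from that, as the button's travel is not reported. The force on the tool was back to about zero after it rose clear.
- **Bystanders:** by eye, they look to be where they started. The arm partly hid the notebook in the last side view, but it is in its starting place in the top view.

None of these checks failed. The two cameras disagreed on board positions by about 2–5 mm.

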